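# Close the daily sample bottle and lift it with the sprung bottle tongs

### The job

One of the two sample bottles in the rack still has its stopper standing proud: press that stopper fully home. Then pick up the sprung bottle tongs, put their jaws round that bottle's neck under the collar, squeeze them to the line on their gauge strap (a 28 mm jaw gap, close round the neck without clamping it), and lift the bottle by its collar straight up, clear of the rack by a few centimetres. Finish holding it there, upright and still with the tongs steady at the line and nothing but the jaws touching the bottle, and leave the other bottle in the rack.

Things in the scene. Friction and masses are not known exactly. Their poses are not given: they have to be found in the camera images.
- rack: Grey block, 78 x 182 x 30 mm, fixed to the surface. Origin: centre of its underside; x to its far side, y (182 mm) along the row of two round sockets, z up. The sockets are at y = +46 and y = -46 mm, 42 mm wide and 20 mm deep (floors 10 mm above the origin).
- sample_bottle: White plastic bottle to be lifted, loose in either socket, about 65 g. Origin: centre of its foot, z up. Round: body 40 mm in diameter up to z = 43 mm, shoulder, straight neck 24 mm in diameter from z = 52 to 70 mm, lifting collar 40 mm in diameter from 70 to 75.5 mm, mouth ring 29 mm in diameter with its rim at z = 80 mm.
- neck (a point): Middle of the sample bottle's straight neck, on its axis, 61 mm above its origin.
- stopper (a joint): How far the sample bottle's stopper stands proud of fully home, in m: 0 = head down on the rim (home), at most 0.009; starts at 0.005 to 0.008. It slides along the bottle's axis with about 4 N of friction and stays where it is pushed.
- stopper_top (a point): Centre of the top face of the stopper's head (a grey ribbed disc, 35 mm in diameter, 10 mm thick). When the stopper is home this point is 90 mm above the bottle's origin.
- second_bottle: The same kind of bottle in the other socket, its stopper already fully home. It stays in the rack. Origin: centre of its foot, z up.
- tongs: Sprung steel bottle tongs lying flat, 85 g, 200 x 14 mm. Origin: centre of the heel bow, at the underside; x to the jaws, y to the left arm. Both arms hinge at the heel and spring open (11 N at the grips to start squeezing, 15 N at the mark). At x = 140 mm a strap on the left arm runs through a bridge on the right arm; its dark line just shows at the bridge's outer edge at 28 mm jaw gap.
- tongs_grip (a point): Midpoint between the tongs' two black ribbed finger grips (x = 95, z = 12 mm in the tongs' frame), each 40 mm long and 24 mm high (z = 0 to 24 mm). Squeeze them along the tongs' y. Width over the grips: about 57 mm sprung open, 46 mm at the marked gap; it falls 0.51 mm for each mm of jaw gap.
- jaw_centre (a point): Middle of the jaw opening (x = 185, z = 7 mm in the tongs' frame), 90 mm ahead of tongs_grip. The jaws are two curved cradles, z = 4 to 10 mm (stems 3.5 to 10.5 mm), that make a ring 28 mm wide inside at the marked gap. Their front lips stand in by 5 mm a side, 12 mm ahead of this point; sprung open they pass either side of the 24 mm neck.
- left_jaw (a point): Middle of the left jaw's inner face. Jaw gap = distance from left_jaw to right_jaw: about 50 mm sprung open, 28 mm at the line on the strap.
- right_jaw (a point): Middle of the right jaw's inner face.

How it is judged:
By the outcome, as a careful person would: the job done as asked, in the order asked, and still so for the second after the job is handed in, while the arm keeps its last pose, push and grip.
It also fails if it takes over 59 s, if anything falls off the work surface, if the arm or the gripper's body presses on something with over 40 N, if the wrist force passes 120 N, or if a joint passes its speed limit or range.

### The arm

A 6-joint arm with a two-finger parallel gripper is mounted at the origin on a cart in front of the work surface, level with it; the furniture and walls round the work are solid. World frame = base frame: x ahead of the robot, y to its left, z up, the work surface at z = 0. Lengths are in m, angles in rad, forces in N, time in s.
With the tool pointing down it reaches from about 0.425 to 0.95 m from the base axis. Payload 3.5 kg.
Tool frame: the origin (TCP) lies midway between the tips of the shut fingers; the grasp point (between the pads) lies 19 mm behind it (ctrl.hold_point_z is the distance from the TCP to the grasp point, in m); z points along the fingers, y is the line along which they close (so a half turn about z gives the same grasp; the last joint's range is limited). The gripper opens to 85 mm and grips with 20 to 120 N. Pads are 22 mm wide; open, the fingers measure 114 mm over their backs; the gripper's body (76 mm by 85 mm) begins 54 mm behind the grasp point. The pads swing forward as they close: fully open they stand 13 mm farther back than shut.
Start: joints at [1.09, 0.286, 1.577, -0, 1.279, -0.15], TCP at [0.219, 0.638, 0.231] pointing down, gripper open.
Joint ranges: [-2.77, 2.77], [-0.9, 2.22], [0.21, 2.48], [-1.53, 4.67], [0.24, 2.81], [-2.84, 2.84]. Speed limits (rad/s): [2.79, 2.79, 3.14, 3.14, 3.14, 3.14].

### API

Orientations are given as a unit quaternion [x, y, z, w].
In Python, from plant import readout, cams, sign_off, ctrl gives the robot as it stands. The module is installed in compiled form; this text tells all that it offers.
- The arm moves only by the tool step_arm, never from a script. Its argument "increments" is a list of rows, each a list of 2 entries, a list of its own where there are three numbers: the shift along the world's x, y, z in mm, then the turn, a rotation vector about the world's x, y, z in rad. In form: [[[x, y, z], [rx, ry, rz]], ...]. A call has 1 to 8 rows; each row shifts and turns the commanded pose from where the row before left it; what a row does not reach is not made up. A row lasts 1/12 s, in which the tool goes at most 41.7 mm and 7.16 degrees, less where a joint would pass 70% of its speed; a pose out of reach is approached as far as the arm can. A call is refused whole if a number of a shift passes 41.7 or a number of a turn 0.125, either way. A call with a gripper value outside its range is refused whole. "fingers" is the opening, from -1 (shut) to 1 (fully open), set as the call begins (left out, the last holds). The fingers move at their own pace and stop on an object; "grip_force" is the grip in N (left out, the last holds). Time passes only in rows, so rows that do not move let the fingers close. It gives the time, the measured TCP pose, the force, the opening and the grip force at its end, in the units of the state.
- readout.get_state(): the state, without advancing time (a new reading comes with each control period).
- cams.read_camera(name): name is "scene" or "side" or "wrist"; returns the picture (384x512x3 uint8, red, green, blue); there is no depth.
- cams.get_calibration(name): a dict with "fx", "fy", "cx", "cy" (pixels), "eye" and "rotation" of the camera in the world; the wrist camera has in their place "T_tool_cam" (4x4, takes a point from camera to tool coordinates, whose origin is the TCP and whose axes are the flange's). Camera axes: x right, y up, looking along -z (the intrinsics and any distortion apply to the point x, -y, -z); pixel columns grow to the right and rows downward; lengths in m; the calibration is good to about 2 mm. A picture is of the moment at which its call begins: read the wrist's pose just before it. get_calibration takes no time and is no camera call.
- sign_off(): hands the job in; it is judged then, once.
The state is a dict: "time": time; "qpos": joint angles; "dq": joint speeds; "joint_efforts": joint torques, N m; "eef_pos": TCP position; "tcp_rot": TCP orientation; "contact_force": force on the tool from outside, world axes, zero at the start; "wrist_torque": the same for the moment, N m; "opening": opening from 0.0 (shut) to 1.0 (fully open); "finger_force": force on a finger pad.
Only numpy, scipy, OpenCV 4.12 (cv2) and the standard library are available. Lean on these libraries where they do the work, as an engineer would, in place of code of your own. Each camera call takes 0.05 s, during which the arm holds its last target. There are 200 camera calls.

## Working session

There is one attempt and no reset: what is moved stays moved. The work goes in short steps, Python scripts to look and compute and a tool call to move; the robot and the scene stay as the last step left them, time stands still between calls to the robot, and variables do not carry over. Pictures are saved under pics/ and viewed, at most 10 in all, crops included, and the job is handed in when it is done.

Besides the shell and the picture viewer there is one more tool, called after "Request:" in YAML: its name, and indented under it one key for each argument. step_arm: Moves the arm, as the interface text tells. Its arguments: {"type":"object","properties":{"increments":{"type":"array","items":{"type":"array"}},"fingers":{"type":"number"},"grip_force":{"type":"number"}},"required":["increments"]}

```bash
mkdir -p pics; cat > h.py <<'E'
import numpy as np, cv2
from plant import readout, cams, sign_off, ctrl
from scipy.spatial.transform import Rotation as R
def pose(name):
    c=cams.get_calibration(name)
    if 'eye' in c: return c,np.array(c['eye']),np.array(c['rotation'])
    s=readout.get_state(); T=np.array(c['T_tool_cam']); Q=R.from_quat(s['tcp_rot']).as_matrix()
    return c,np.array(s['eef_pos'])+Q@T[:3,3],Q@T[:3,:3]
def snap(name,fn):
    p=pose(name); im=cams.read_camera(name); cv2.imwrite('pics/'+fn,im[:,:,::-1]); return p,im
def ray(p,uv):
    c,e,Rm=p; d=Rm@np.array([(uv[0]-c['cx'])/c['fx'],-(uv[1]-c['cy'])/c['fy'],-1]); return e,d
def onz(p,uv,z):
    e,d=ray(p,uv); return e+d*(z-e[2])/d[2]
def proj(p,X):
    c,e,Rm=p; q=Rm.T@(np.array(X)-e); return np.array([c['cx']+c['fx']*q[0]/-q[2],c['cy']-c['fy']*q[1]/-q[2]])
E
python3 - <<'E'
from h import *
for n in ['scene','side','wrist']: print(n,cams.get_calibration(n))
print(readout.get_state(), ctrl.hold_point_z)
a=snap('scene','s0.png')[1];b=snap('side','d0.png')[1];w=snap('wrist','w0.png')[1]
E
```

```text
scene {'fx': 403.64967937850525, 'fy': 403.64967937850525, 'cx': 265.67321014808135, 'cy': 190.59142758730408, 'eye': array([0.76393349, 0.6070188 , 0.59768059]), 'rotation': array([0.08840562, 0.45251901, 0.86807786, 0.18398864])}
side {'fx': 470.2356022865639, 'fy': 470.2356022865639, 'cx': 254.09347709373273, 'cy': 188.16254947080768, 'eye': array([0.47777571, 0.79440109, 0.54080381]), 'rotation': array([-0.00502739,  0.52064254,  0.85329814, -0.02807786])}
wrist {'fx': 322.58703201664304, 'fy': 322.58703201664304, 'cx': 259.08938108076387, 'cy': 195.9841935267196, 'T_tool_cam': array([[-5.20767845e-04,  9.54930619e-01,  2.96828640e-01,
         7.46273052e-02],
       [ 9.99999858e-01,  5.31236413e-04,  4.53927009e-05,
        -1.06769896e-03],
       [-1.14339302e-04,  2.96828621e-01, -9.54930760e-01,
        -1.43406366e-01],
       [ 0.00000000e+00,  0.00000000e+00,  0.00000000e+00,
         1.00000000e+00]])}
{'time': 0.0, 'qpos': array([ 1.08995388e+00,  2.87217006e-01,  1.57817827e+00, -3.56476677e-05,
        1.27858661e+00, -1.50014798e-01]), 'dq': array([ 0.00011314, -0.00226368, -0.00013008,  0.00230252,  0.00091951,
       -0.00059797]), 'joint_efforts': array([ 1.27270316e-03, -4.05990601e+01, -2.92620957e+01, -8.34285038e-05,
        5.88796043e-03,  6.84301149e-07]), 'eef_pos': array([0.21894024, 0.63781272, 0.22991225]), 'tcp_rot': array([ 1.64655320e-01,  9.86350444e-01, -1.14096963e-03, -3.54377765e-04]), 'contact_force': array([ 0.69516412, -0.27641873,  0.6632838 ]), 'wrist_torque': array([ 0.01497982, -0.01366567,  0.01770023]), 'finger_force': 0.0, 'opening': 0.9978615418392844} 0.0187
```

```bash
sed -i "s/np.array(c\['eye'\]),np.array(c\['rotation'\])/np.array(c['eye']),R.from_quat(c['rotation']).as_matrix()/" h.py; python3 - <<'E'
import cv2
for n in ['s0','d0']: cv2.imwrite(f'pics/{n}b.png',cv2.resize(cv2.imread(f'pics/{n}.png'),(800,600),interpolation=cv2.INTER_CUBIC))
E
```

```text
(no output)
```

View pics/s0b.png

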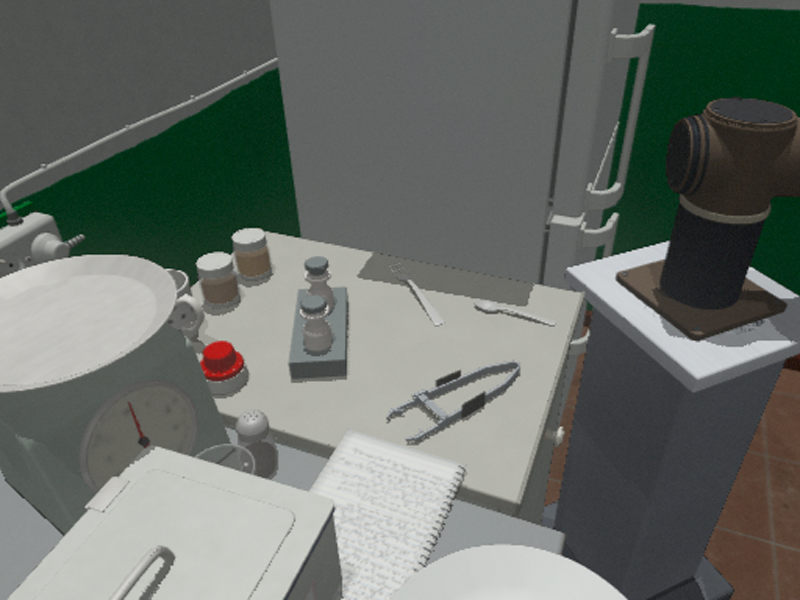

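View pics/d0b.png

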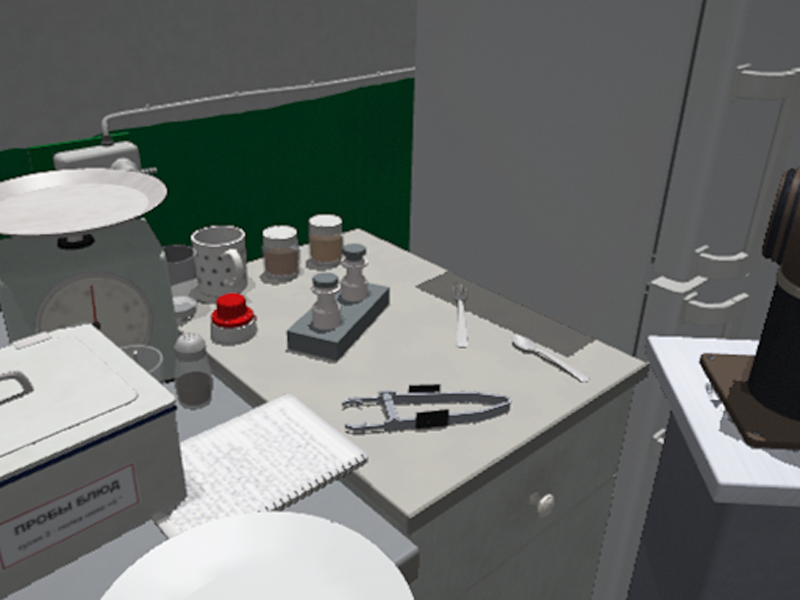

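```bash
python3 - <<'E'
from h import *
for n in ['scene','side','wrist']:
    p=pose(n); print(n,p[1],-p[2][:,2])
    for X in [(0,0,0),(0,0,.3),(.219,.638,.231),(0,.5,0),(.2,.6,0)]: print(X,proj(p,X)*800/512)
w=cv2.imread('pics/w0.png'); cv2.imwrite('pics/w0b.png',cv2.resize(w,(800,600),interpolation=cv2.INTER_CUBIC))
E
```

```text
scene [0.76393349 0.6070188  0.59768059] [-0.32000265 -0.75311221 -0.57482198]
(0, 0, 0) [696.07122702 291.03182992]
(0, 0, 0.3) [748.7617762  112.31108974]
(0.219, 0.638, 0.231) [1315.7410709   621.55733602]
(0, 0.5, 0) [1042.6982431   533.77357944]
(0.2, 0.6, 0) [1037.01942802  715.22782902]
side [0.47777571 0.79440109 0.54080381] [ 0.03781677 -0.8882443  -0.45781215]
(0, 0, 0) [796.19840009 402.89451355]
(0, 0, 0.3) [870.62561139 176.07189272]
(0.219, 0.638, 0.231) [1102.74993726  877.08958674]
(0, 0.5, 0) [1117.48306421  842.77018911]
(0.2, 0.6, 0) [ 892.79090824 1018.1091505 ]
wrist [0.14817485 0.66141789 0.37368173] [ 0.27993318 -0.09799947 -0.95500446]
(0, 0, 0) [-487.39201895  253.86267387]
(0, 0, 0.3) [-3218.02433567   572.36652494]
(0.219, 0.638, 0.231) [408.44025376 398.2536649 ]
(0, 0.5, 0) [100.14002022  10.08606894]
(0.2, 0.6, 0) [350.61597427 246.1668766 ]
```

View pics/w0b.png

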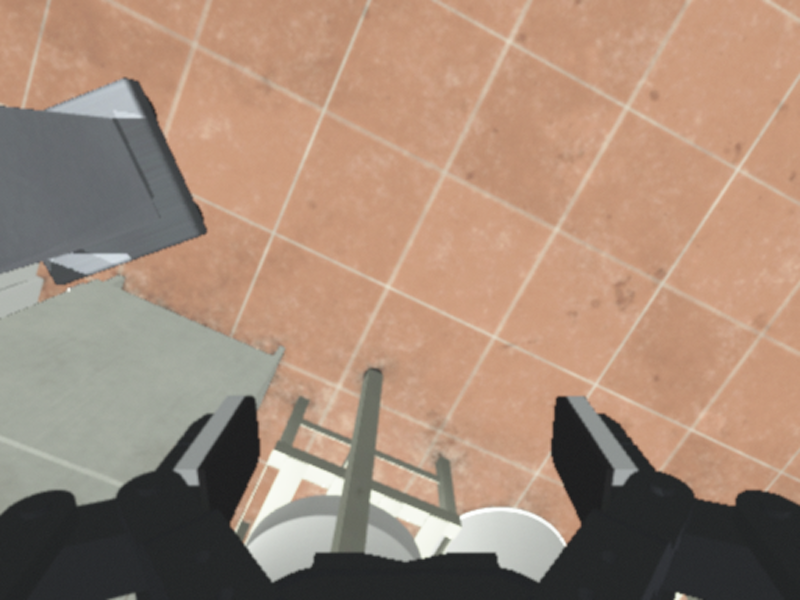

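The wrist camera sees only floor; the scene and side views show the rack with two bottles (scene stoppers at ~(314,302) and (317,263)) and the tongs at scene (390–520, 360–445). I'll enlarge crops.

```bash
python3 - <<'E'
import cv2, numpy as np
s=cv2.imread('pics/s0.png');d=cv2.imread('pics/d0.png')
f=lambda im,x,y,w,h,k:cv2.resize(im[y:y+h,x:x+w],None,fx=k,fy=k,interpolation=cv2.INTER_CUBIC)
# top row: bottles 50x60 (x8) ; bottom: tongs x4
a=np.hstack([f(s,180,160,50,86,6.9767),f(d,180,150,70,86,6.9767)])[:600]; print(a.shape)
a=f(s,180,160,50,86,6);b=f(d,180,150,75,86,6);cv2.imwrite('pics/c1.png',np.hstack([a,b]))
a=f(s,240,225,100,64,4.5);b=f(d,212,240,120,40,4.5);print(a.shape,b.shape)
o=np.zeros((480,540,3),np.uint8);o[:288,:450]=a;o[300:480,:540]=b;cv2.imwrite('pics/c2.png',o)
E
```

```text
(600, 837, 3)
(288, 450, 3) (180, 540, 3)
```

View pics/c1.png

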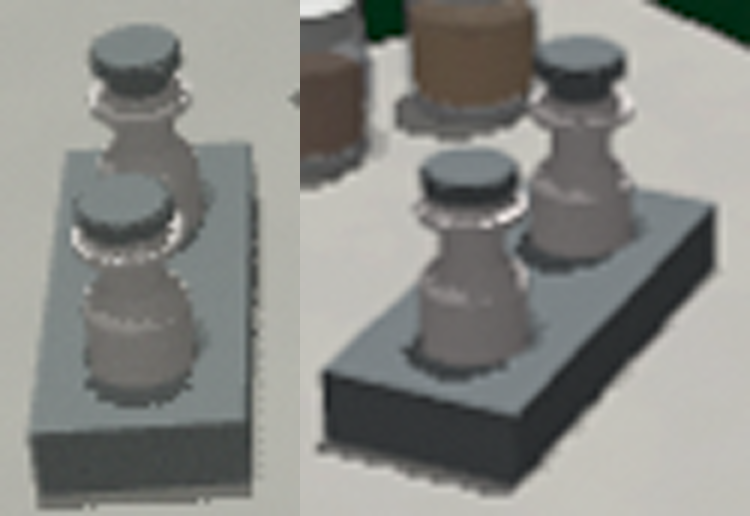

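View pics/c2.png

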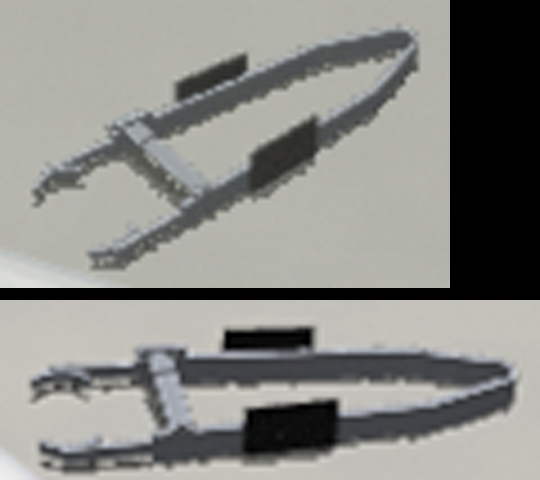

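```bash
cat > fit.py <<'E'
from h import *
from scipy.optimize import least_squares
S=pose('scene');D=pose('side')
def px(u,k,o): return (np.array(u)+.5)/k-.5+np.array(o)
def W(q,L):
    c,s=np.cos(q[2]),np.sin(q[2]); return np.array([q[0]+c*L[0]-s*L[1],q[1]+s*L[0]+c*L[1],L[2]])
def fit(obs,q0):
    f=lambda q:np.concatenate([proj(p,W(q,L))-u for p,u,L in obs])
    r=least_squares(f,q0,loss='soft_l1'); print(np.round(r.x,4),'rms px',np.sqrt(np.mean(r.fun**2)));print(np.round(f(r.x).reshape(-1,2),1).tolist()); return r.x
if __name__=='__main__':
    a,b=.039,.091
    sc=lambda u:px(u,6,(180,160)); sd=lambda u:px((u[0]-300,u[1]),6,(180,150))
    print(onz(S,sc((33,435)),.03),onz(S,sc((248,425)),.03),onz(S,sc((250,147)),.03))
    # near-left = (+x,+y) assumed (camera looks -y, right=-x)
    q=fit([(S,sc((33,435)),(a,b,.03)),(S,sc((248,425)),(-a,b,.03)),(S,sc((250,147)),(-a,-b,.03)),(S,sc((67,152)),(a,-b,.03)),
      (S,sc((40,500)),(a,b,0)),(S,sc((250,492)),(-a,b,0)),
      (D,sd((325,372)),(a,b,.03)),(D,sd((520,413)),(-a,b,.03)),(D,sd((714,203)),(-a,-b,.03)),(D,sd((322,448)),(a,b,0)),(D,sd((512,491)),(-a,b,0))],[.5,.3,0])
    for y in(.046,-.046): print('socket',y,W(q,(0,y,.1)))
    for y,us,ud in((.046,(122,195),(467,168)),(-.046,(135,42),(582,53))):
        (e1,d1),(e2,d2)=ray(S,sc(us)),ray(D,sd(ud)); t=np.linalg.lstsq(np.c_[d1,-d2],e2-e1,rcond=None)[0]; print('top',e1+d1*t[0],e2+d2*t[1])
    ts=lambda u:px(u,4.5,(240,225)); td=lambda u:px((u[0],u[1]-300),4.5,(212,240))
    for u in((412,38),(40,195),(92,260)): print(onz(S,ts(u),.007))
    h=onz(S,ts((412,38)),.007); j=(onz(S,ts((40,195)),.007)+onz(S,ts((92,260)),.007))/2; yaw=np.arctan2(j[1]-h[1],j[0]-h[0])
    # near grip (larger world y): sign
    sg=1 if np.cos(yaw)>0 else -1; g=.0285
    o=[]
    for P,f,tl,tr,br,bl in((S,ts,(248,157),(318,117),(316,155),(248,192)),(D,td,(246,404),(337,399),(337,447),(245,453))):
        o+=[(P,f(tl),(.115,sg*g,.024)),(P,f(tr),(.075,sg*g,.024)),(P,f(br),(.075,sg*g,0)),(P,f(bl),(.115,sg*g,0))]
    for P,f,l,r in((S,ts,(176,85),(247,55)),(D,td,(223,330),(314,328))): o+=[(P,f(l),(.115,-sg*g,.024)),(P,f(r),(.075,-sg*g,.024))]
    t=fit(o,[h[0],h[1],yaw]); print('grip',W(t,(.095,0,.012)),'jaw',W(t,(.185,0,.007)),'heel obs',h,'jaw obs',j)
E
python3 fit.py
```

```text
[ 0.66673391 -0.06688173  0.03      ] [ 0.59492175 -0.04026873  0.03      ] [ 0.53797415 -0.20924355  0.03      ]
[ 0.6011 -0.142  -0.3278] rms px 0.9217763005107359
[[-0.4, -0.3], [0.2, -1.0], [0.4, -1.6], [-0.3, -0.6], [0.2, -0.8], [0.9, -1.8], [-1.5, 1.0], [-1.2, 1.8], [-0.2, 0.9], [-0.3, 0.3], [0.4, 0.9]]
socket 0.046 [ 0.61589723 -0.09842397  0.1       ]
socket -0.046 [ 0.58627655 -0.18552515  0.1       ]
top [ 0.6167278  -0.1006671   0.09853145] [ 0.61604206 -0.10134775  0.09969871]
top [ 0.58541063 -0.18963694  0.10480286] [ 0.5843842  -0.19059262  0.10671933]
[0.36877316 0.04279899 0.007     ]
[0.57395961 0.06572833 0.007     ]
[0.56764055 0.11023139 0.007     ]
[0.3759 0.0454 0.1763] rms px 1.064210954480455
[[0.4, -1.8], [0.6, -0.8], [0.4, -0.7], [0.1, -1.0], [-1.1, 1.7], [0.2, 1.5], [-0.5, 1.4], [-1.3, 1.3], [-0.0, -1.8], [-0.5, -2.3], [-0.2, 0.5], [-0.1, -0.2]]
grip [0.46945458 0.06205018 0.012     ] jaw [0.5580602 0.0778313 0.007    ] heel obs [0.36877316 0.04279899 0.007     ] jaw obs [0.57080008 0.08797986 0.007     ]
```

```bash
python3 - <<'E'
from h import *
S=pose('scene');D=pose('side');k=1.5625
for n,P,u in [('fridgeR',S,(582,292)),('fridgeL',S,(300,245)),('counter nearR',S,(520,505)),('counter right',D,(645,365)),('counter near',D,(410,520)),('notebook',D,(290,395)),('boxbottom',D,(183,545)),('notebook r',D,(365,460)),('counter step',D,(200,370))]: print(n,onz(P,np.array(u)/k,0)[:2])
for z in(.1,.15,.2): print(z,[np.round(onz(S,np.array(u)/k,z)[:2],2) for u in((155,450),(333,508),(520,560),(400,580))])
E
```

```text
fridgeR [ 0.17252658 -0.07598453]
fridgeL [ 0.55906753 -0.42453191]
counter nearR [0.48565833 0.2431233 ]
counter right [ 0.17220745 -0.07424731]
counter near [0.48299436 0.24027396]
notebook [0.64231006 0.03580097]
boxbottom [0.69907679 0.28922989]
notebook r [0.53655681 0.15246946]
counter step [ 0.77103939 -0.01083711]
0.1 [array([0.84, 0.09]), array([0.69, 0.24]), array([0.56, 0.35]), array([0.66, 0.33])]
0.15 [array([0.83, 0.14]), array([0.7 , 0.27]), array([0.58, 0.38]), array([0.67, 0.36])]
0.2 [array([0.82, 0.2 ]), array([0.71, 0.31]), array([0.6, 0.4]), array([0.68, 0.38])]
```

Request:
step_arm:
  increments:
    - [[0,0,30],[0,0,0]]
    - [[0,0,30],[0,0,-0.12]]
    - [[15,-33,0],[0,0,-0.12]]
    - [[15,-33,0],[0,0,-0.12]]
    - [[15,-33,0],[0,0,-0.12]]
    - [[15,-33,0],[0,0,-0.12]]
    - [[15,-33,0],[0,0,-0.12]]
    - [[15,-33,0],[0,0,-0.12]]

```text
time: 0.82
eef_pos: [0.3093, 0.4387, 0.2909]
tcp_rot: [0.555, 0.832, -0.0, -0.0]
contact_force: [-0.1, -0.2, -0.2]
opening: 1.004
finger_force: 0.0
```

```bash
python3 - <<'E'
from h import *
S=pose('scene');D=pose('side');k=1.5625
for n,a,b in [('L',(287,120),(414,120)),('Rseam',(566,130),(676,140)),('Redge',(578,60),(707,60)),('handlebracket',(605,190),(722,258)),('counterL',(265,232),(360,232)),('upper handle',(632,38),(770,70))]:
    (e1,d1),(e2,d2)=ray(S,np.array(a)/k),ray(D,np.array(b)/k)
    t=np.linalg.lstsq(np.c_[d1,-d2][:2],(e2-e1)[:2],rcond=None)[0]; print(n,e1+d1*t[0],e2+d2*t[1])
E
```

```text
L [ 0.51294012 -0.61695021  0.17183477] [ 0.51294012 -0.61695021  0.19155741]
Rseam [ 0.14523157 -0.21035644  0.22803564] [ 0.14523157 -0.21035644  0.2769498 ]
Redge [ 0.11436078 -0.24338118  0.32690938] [ 0.11436078 -0.24338118  0.37764065]
handlebracket [ 0.04822553 -0.2045373   0.10447236] [ 0.04822553 -0.2045373   0.10756733]
counterL [ 0.60715793 -0.50907006 -0.00363965] [ 0.60715793 -0.50907006 -0.00064161]
upper handle [ 0.04425054 -0.20802235  0.36007677] [ 0.04425054 -0.20802235  0.37313562]
```

Request:
step_arm:
  increments:
    - [[14,-37,0],[0,0,-0.12]]
    - [[14,-37,0],[0,0,-0.12]]
    - [[14,-37,0],[0,0,-0.12]]
    - [[14,-37,0],[0,0,-0.12]]
    - [[14,-37,0],[0,0,-0.12]]
    - [[14,-37,0],[0,0,-0.12]]
    - [[14,-37,0],[0,0,-0.12]]
    - [[14,-37,0],[0,0,-0.12]]

```text
time: 1.48
eef_pos: [0.4212, 0.1426, 0.2912]
tcp_rot: [0.876, 0.482, 0.0, 0.0]
contact_force: [0.1, 1.1, 0.0]
opening: 1.0
finger_force: 0.0
```

Request:
step_arm:
  increments:
    - [[14,-37,0],[0,0,-0.12]]
    - [[14,-37,0],[0,0,-0.12]]
    - [[14,-37,0],[0,0,-0.12]]
    - [[14,-37,0],[0,0,-0.12]]
    - [[14,-37,0],[0,0,-0.12]]
    - [[14,-37,0],[0,0,-0.12]]
    - [[10,-30,0],[0,0,-0.1]]
    - [[0,0,0],[0,0,0]]
  fingers: -1

```text
time: 2.15
eef_pos: [0.516, -0.1125, 0.2906]
tcp_rot: [0.996, 0.091, -0.0, 0.001]
contact_force: [-0.2, -0.3, 0.1]
opening: -0.001
finger_force: 0.0
```

```bash
python3 - <<'E'
from h import *
p,im=snap('wrist','w1.png'); print(readout.get_state()['dq'].round(3), p[1])
cv2.imwrite('pics/w1b.png',cv2.resize(im[:,:,::-1],(800,600),interpolation=cv2.INTER_CUBIC))
np.save('w1.npy',np.c_[p[1],p[2]])
for X in [(.586,-.186,.105),(.616,-.099,.1),(.469,.062,.02)]: print(proj(p,X)*1.5625)
E
```

```text
[ 0.053 -0.035  0.032  0.021  0.02  -0.014] [ 0.59104006 -0.099862    0.43396429]
[535.68580493 183.74339203]
[409.74909486 108.09016343]
[187.36754476 263.41799171]
```

View pics/w1b.png

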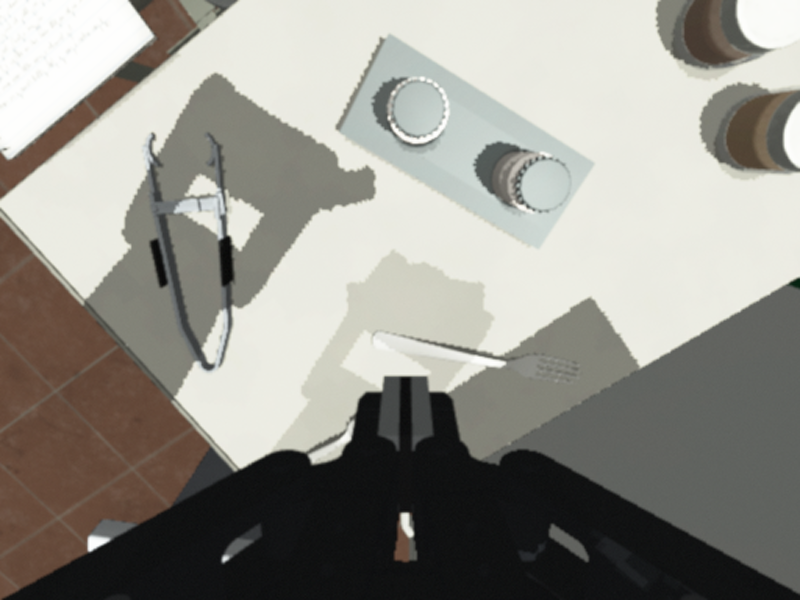

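```bash
python3 - <<'E'
from h import *
c=cams.get_calibration('wrist');m=np.load('w1.npy');p=(c,m[:,0],m[:,1:])
f=lambda u,z:onz(p,np.array(u)/1.5625,z).round(4)
print('proud',f((547,184),.106),'other',f((420,109),.1))
for n,u,z in [('gripL',(158,263),.024),('gripR',(226,261),.024),('heel',(208,369),.01),('heel inner',(208,355),.014),('jawL',(151,150),.01),('jawR',(214,150),.01),('rack',(388,36),.03),('rack',(338,128),.03),('rack',(594,163),.03),('rack',(540,247),.03)]: print(n,f(u,z))
E
```

```text
proud [ 0.5872 -0.1928  0.106 ] other [ 0.6166 -0.1053  0.1   ]
gripL [0.4661 0.0844 0.024 ]
gripR [0.478  0.0291 0.024 ]
heel [0.3702 0.0419 0.01  ]
heel inner [0.3861 0.0415 0.014 ]
jawL [0.5543 0.0997 0.01  ]
jawR [0.5634 0.05   0.01  ]
rack [ 0.666  -0.0745  0.03  ]
rack [ 0.5976 -0.0481  0.03  ]
rack [ 0.6081 -0.2459  0.03  ]
rack [ 0.5371 -0.2219  0.03  ]
```

The wrist view shows the proud bottle at px (547,184) (side of neck visible under a raised head), the other at (420,109), tongs grips at (158,263)/(226,261). Moving over the proud stopper with shut fingers.

Request:
step_arm:
  increments:
    - [[24,-26.5,0],[0,0,0]]
    - [[24,-26.5,0],[0,0,0]]
    - [[23,-26.5,0],[0,0,0]]
    - [[0,0,-41],[0,0,0]]
    - [[0,0,-41],[0,0,0]]
    - [[0,0,-41],[0,0,0]]
    - [[0,0,-41],[0,0,0]]
    - [[0,0,0],[0,0,0]]

```text
time: 2.87
eef_pos: [0.5799, -0.1827, 0.1168]
tcp_rot: [0.995, 0.096, -0.008, -0.005]
contact_force: [-1.4, 0.3, -1.8]
opening: 0.001
finger_force: 0.0
```

```bash
python3 - <<'E'
from h import *
p,im=snap('wrist','w2.png'); a=snap('side','d2.png')[1]; s=readout.get_state(); print(s['eef_pos'],s['contact_force'])
f=lambda im,x,y,w,h,k:cv2.resize(im[y:y+h,x:x+w,::-1],None,fx=k,fy=k,interpolation=cv2.INTER_CUBIC)
cv2.imwrite('pics/c3.png',np.hstack([f(im,180,130,160,200,2.5),f(a,180,140,80,100,5)]))
print(proj(p,s['eef_pos'])*1)
E
```

```text
[ 0.58517904 -0.1855255   0.12614584] [ 0.38295208 -0.13967954 -0.13045366]
[264.01116561 257.87216314]
```

View pics/c3.png

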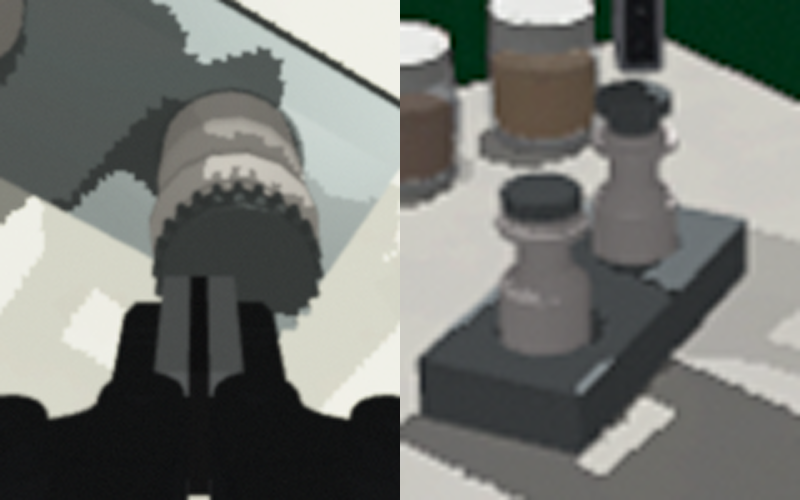

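The wrist crop shows the stopper head's centre ~6 mm to the right of the fingertips; the side crop shows the far head standing up off the collar. Correct and descend gently.

Request:
step_arm:
  increments:
    - [[1,-4,0],[0,0,0]]
    - [[0,0,-4],[0,0,0]]
    - [[0,0,-4],[0,0,0]]
    - [[0,0,-4],[0,0,0]]
    - [[0,0,-2],[0,0,0]]
    - [[0,0,-2],[0,0,0]]
    - [[0,0,0],[0,0,0]]
    - [[0,0,0],[0,0,0]]

```text
time: 3.63
eef_pos: [0.5871, -0.191, 0.1111]
tcp_rot: [0.995, 0.095, -0.0, -0.0]
contact_force: [-0.3, -0.9, 0.1]
opening: -0.001
finger_force: 0.0
```

Request:
step_arm:
  increments:
    - [[0,0,-1.5],[0,0,0]]
    - [[0,0,-1.5],[0,0,0]]
    - [[0,0,-1.5],[0,0,0]]
    - [[0,0,-1.5],[0,0,0]]
    - [[0,0,0],[0,0,0]]

```text
time: 4.05
eef_pos: [0.5876, -0.1913, 0.1059]
tcp_rot: [0.995, 0.095, 0.0, 0.0]
contact_force: [-0.6, -0.4, 2.8]
opening: -0.0
finger_force: 1.6
```

Request:
step_arm:
  increments:
    - [[0,0,-1.5],[0,0,0]]
    - [[0,0,-1.5],[0,0,0]]
    - [[0,0,-1],[0,0,0]]
    - [[0,0,0],[0,0,0]]

```text
time: 4.38
eef_pos: [0.5873, -0.1912, 0.1013]
tcp_rot: [0.995, 0.095, 0.0, 0.0]
contact_force: [-0.5, 0.0, 3.2]
opening: -0.003
finger_force: 1.7
```

Request:
step_arm:
  increments:
    - [[0,0,-1],[0,0,0]]
    - [[0,0,-0.5],[0,0,0]]
    - [[0,0,0],[0,0,0]]

```text
time: 4.63
eef_pos: [0.5874, -0.1912, 0.1]
tcp_rot: [0.995, 0.095, 0.0, 0.0]
contact_force: [-0.6, -0.1, 5.4]
opening: -0.003
finger_force: 2.5
```

Request:
step_arm:
  increments:
    - [[0,0,-0.5],[0,0,0]]
    - [[0,0,-0.5],[0,0,0]]
    - [[0,0,0],[0,0,0]]

```text
time: 4.88
eef_pos: [0.5879, -0.1914, 0.1001]
tcp_rot: [0.995, 0.095, 0.001, 0.0]
contact_force: [-0.6, 0.7, 7.5]
opening: 0.002
finger_force: 3.9
```

Request:
step_arm:
  increments:
    - [[0,0,-0.5],[0,0,0]]
    - [[0,0,-0.5],[0,0,0]]
    - [[0,0,-0.5],[0,0,0]]
    - [[0,0,0],[0,0,0]]

```text
time: 5.22
eef_pos: [0.5886, -0.1918, 0.1001]
tcp_rot: [0.995, 0.095, 0.001, 0.001]
contact_force: [-1.3, 0.0, 12.4]
opening: -0.002
finger_force: 6.0
```

Stopper bottomed: z holds at 0.100 while force climbs to 12 N. Retreat and go over the tongs.

Request:
step_arm:
  increments:
    - [[0,0,10],[0,0,0]]
    - [[0,0,25],[0,0,0]]
    - [[0,0,40],[0,0,0]]
    - [[-10,20,30],[0,0,0]]
    - [[-15,33,10],[0,0,0]]
    - [[-15,33,0],[0,0,0]]
    - [[-15,33,0],[0,0,0]]
    - [[-15,33,0],[0,0,0]]

```text
time: 5.88
eef_pos: [0.5158, -0.0378, 0.2116]
tcp_rot: [0.995, 0.095, -0.001, -0.0]
contact_force: [0.7, 0.6, -0.3]
opening: -0.003
finger_force: 0.0
```

Request:
step_arm:
  increments:
    - [[-15,33,0],[0,0,0]]
    - [[-15,33,0],[0,0,0]]
    - [[-15,30,0],[0,0,0]]
    - [[0,0,0],[0,0,0]]
    - [[0,0,0],[0,0,0]]
    - [[0,0,0],[0,0,0]]
  fingers: 1

```text
time: 6.38
eef_pos: [0.472, 0.0568, 0.2118]
tcp_rot: [0.995, 0.096, -0.0, 0.0]
contact_force: [0.6, -0.4, 0.2]
opening: 0.846
finger_force: 0.0
```

```bash
python3 - <<'E'
from h import *
p,im=snap('wrist','w3.png'); s=readout.get_state(); print(s['eef_pos'],s['dq'].round(3),s['time'])
cv2.imwrite('pics/w3b.png',cv2.resize(im[:,:,::-1],(800,600),interpolation=cv2.INTER_CUBIC))
np.save('w3.npy',np.c_[p[1],p[2]])
E
```

```text
[0.47232648 0.05635184 0.21194084] [-0.017  0.005 -0.009  0.001 -0.001  0.003] 6.4333
```

View pics/w3b.png

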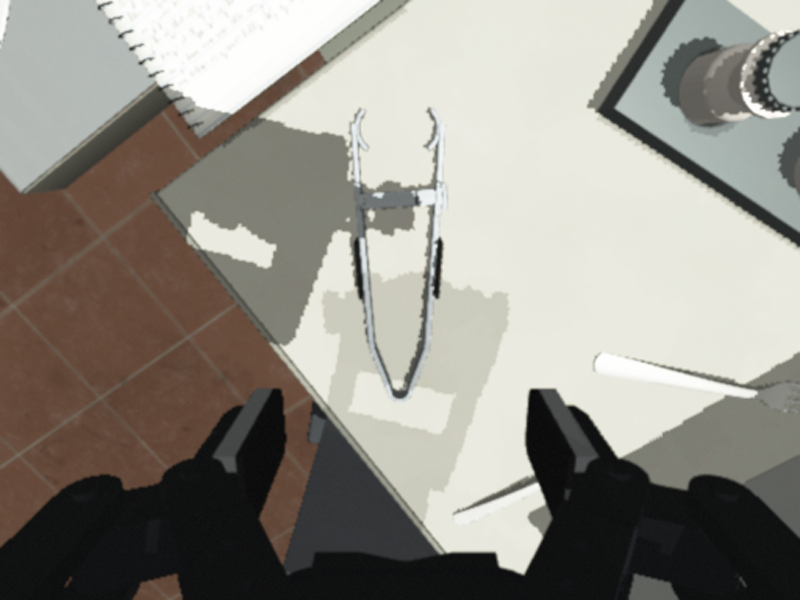

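```bash
python3 - <<'E'
from h import *
c=cams.get_calibration('wrist');m=np.load('w3.npy');p=(c,m[:,0],m[:,1:])
f=lambda u,z:onz(p,np.array(u)/1.5625,z)
a,b=f((359,268),.024),f((438.5,268),.024);j=(f((359,130),.010)+f((437,130),.01))/2;h=f((400,395),.014)
print(a,b,'mid',(a+b)/2,np.linalg.norm(a-b),'jaw',j,'heel',h,'yaw',np.arctan2(*(j-h)[1::-1]),np.arctan2(*-(b-a)[:2])+0)
for x in((a+b)/2,): print(proj(p,x))
print(proj(p,[.472,.057,.024])*1.5625)
E
```

```text
[0.46670284 0.08564674 0.024     ] [0.47683157 0.03319262 0.024     ] mid [0.4717672  0.05941968 0.024     ] 0.05342308229976788 jaw [0.5582022  0.07645132 0.01      ] heel [0.37401778 0.0400543  0.014     ] yaw 0.19509814413109988 -0.19074915959655525
[255.20103077 171.52      ]
[402.3532092  268.33480982]
```

The wrist view shows the tongs aligned with the tool: grips at (359,268)/(438,268), jaws (360–437,130), heel (400,395). Descend over the grips.

Request:
step_arm:
  increments:
    - [[-0.5,2.8,-30],[0,0,0]]
    - [[0,0,-40],[0,0,0]]
    - [[0,0,-40],[0,0,0]]
    - [[0,0,-35],[0,0,0]]
    - [[0,0,-25],[0,0,0]]
    - [[0,0,-15],[0,0,0]]
    - [[0,0,-8],[0,0,0]]
    - [[0,0,-4],[0,0,0]]

```text
time: 7.1
eef_pos: [0.4712, 0.0588, 0.0138]
tcp_rot: [0.996, 0.094, -0.001, -0.0]
contact_force: [0.2, -0.2, 0.5]
opening: 1.007
finger_force: 0.0
```

Request:
step_arm:
  increments:
    - [[0,0,-4],[0,0,0]]
    - [[0,0,-4],[0,0,0]]
    - [[0,0,-3],[0,0,0]]
    - [[0,0,0],[0,0,0]]
    - [[0,0,0],[0,0,0]]

```text
time: 7.52
eef_pos: [0.4722, 0.0597, 0.0049]
tcp_rot: [0.995, 0.095, 0.001, 0.0]
contact_force: [0.5, -0.7, 0.1]
opening: 1.001
finger_force: 0.0
```

Request:
step_arm:
  increments:
    - [[0,0,-2],[0,0,0]]
    - [[0,0,-2],[0,0,0]]
    - [[0,0,0],[0,0,0]]
    - [[0,0,0],[0,0,0]]
    - [[0,0,0],[0,0,0]]
    - [[0,0,0],[0,0,0]]
  fingers: 0.4
  grip_force: 40

```text
time: 8.02
eef_pos: [0.4716, 0.0597, 0.0003]
tcp_rot: [0.995, 0.095, -0.0, -0.0]
contact_force: [0.5, -0.6, -0.5]
opening: 0.7
finger_force: 0.1
```

Request:
step_arm:
  increments:
    - [[0,0,0],[0,0,0]]
    - [[0,0,0],[0,0,0]]
    - [[0,0,0],[0,0,0]]
    - [[0,0,0],[0,0,0]]
  fingers: 0.3

```text
time: 8.35
eef_pos: [0.4723, 0.0596, 0.001]
tcp_rot: [0.995, 0.095, 0.0, 0.0]
contact_force: [-1.0, -0.3, 5.2]
opening: 0.653
finger_force: 11.5
```

Request:
step_arm:
  increments:
    - [[0,0,3],[0,0,0]]
    - [[0,0,5],[0,0,0]]
    - [[0,0,10],[0,0,0]]
    - [[0,0,0],[0,0,0]]
    - [[0,0,0],[0,0,0]]
  fingers: 0.28

```text
time: 8.77
eef_pos: [0.4724, 0.0596, 0.0192]
tcp_rot: [0.995, 0.095, 0.001, 0.0]
contact_force: [0.3, 0.1, -0.4]
opening: 0.641
finger_force: 10.7
```

```bash
python3 - <<'E'
from h import *
p,im=snap('wrist','w4.png'); b=snap('side','d4.png')[1];s=readout.get_state(); print(s['eef_pos'],s['contact_force'],s['finger_force'],s['opening'],s['wrist_torque'])
f=lambda im,x,y,w,h,k:cv2.resize(im[y:y+h,x:x+w,::-1],None,fx=k,fy=k,interpolation=cv2.INTER_CUBIC)
cv2.imwrite('pics/c4.png',np.hstack([f(im,170,0,160,240,2.5),f(b,200,180,140,210,600/210)[:, :400]]))
np.save('w4.npy',np.c_[p[1],p[2]])
E
```

```text
[0.47162169 0.05972733 0.0183634 ] [ 0.25988964  0.65812626 -0.45292466] 10.723150701960549 0.6445773633519449 [-0.02918601 -0.00343099  0.00104565]Traceback (most recent call last):
  File "<stdin>", line 4, in <module>
    return _nx.concatenate(arrs, 1, dtype=dtype, casting=casting)
           ~~~~~~~~~~~~~~~^^^^^^^^^^^^^^^^^^^^^^^^^^^^^^^^^^^^^^^
ValueError: all the input array dimensions except for the concatenation axis must match exactly, but along dimension 0, the array at index 0 has size 600 and the array at index 1 has size 583
```

Request:
step_arm:
  increments:
    - [[0,0,15],[0,0,0]]
    - [[0,0,30],[0,0,0]]
    - [[0,0,30],[0,0,0]]
    - [[0,0,20],[0,0,0]]
    - [[0,0,7],[0,0,0]]

```text
time: 9.28
eef_pos: [0.4738, 0.0596, 0.1237]
tcp_rot: [0.995, 0.095, 0.003, 0.001]
contact_force: [0.4, 0.1, -0.0]
opening: 0.643
finger_force: 10.7
```

Request:
step_arm:
  increments:
    - [[-1,-10,0],[0,0,-0.03]]
    - [[-4,-25,0],[0,0,-0.06]]
    - [[-4,-30,0],[0,0,-0.08]]
    - [[-4,-35,0],[0,0,-0.09]]
    - [[-4,-35,0],[0,0,-0.09]]
    - [[-4,-35,0],[0,0,-0.08]]
    - [[-3,-25,0],[0,0,-0.06]]
    - [[-2,-10,0],[0,0,-0.02]]

```text
time: 9.95
eef_pos: [0.4439, -0.1481, 0.1182]
tcp_rot: [0.987, -0.162, -0.002, -0.0]
contact_force: [-0.2, 0.1, -1.3]
opening: 0.639
finger_force: 10.8
```

Request:
step_arm:
  increments:
    - [[0,0,-10],[0,0,0]]
    - [[0,0,-20],[0,0,0]]
    - [[0,0,-15],[0,0,0]]
    - [[0,0,-7],[0,0,0]]
    - [[0,0,-3],[0,0,0]]
    - [[0,0,0],[0,0,0]]
    - [[0,0,0],[0,0,0]]

```text
time: 10.53
eef_pos: [0.446, -0.1448, 0.0654]
tcp_rot: [0.987, -0.158, 0.0, -0.0]
contact_force: [0.0, 0.0, -0.7]
opening: 0.644
finger_force: 10.8
```

```bash
python3 - <<'E'
from h import *
p,im=snap('wrist','w5.png'); b=snap('side','d5.png')[1];s=readout.get_state(); print(s['eef_pos'],s['contact_force'],s['finger_force'],s['opening'],s['wrist_torque'],R.from_quat(s['tcp_rot']).as_matrix()[:,0])
f=lambda im,x,y,w,h,k:cv2.resize(im[y:y+h,x:x+w,::-1],None,fx=k,fy=k,interpolation=cv2.INTER_CUBIC)
cv2.imwrite('pics/c5.png',np.hstack([f(im,160,0,180,260,600/260)[:600],f(b,170,140,120,200,3)[:600]]))
np.save('w5.npy',np.c_[p[1],p[2]]); print(cv2.imread('pics/c5.png').shape)
B=(.5873,-.192); print([proj(p,(*B,z)).round(1) for z in(.1,.08,.071)],[proj(pose('side'),(*B,z)).round(1) for z in(.1,.08,.071)])
E
```

```text
[ 0.44645008 -0.14533806  0.06617307] [-1.26382667 -0.27226148 -0.75006466] 10.753956096014008 0.643846928138248 [-0.00739537 -0.02900335 -0.03801086] [ 0.94970477 -0.31314181  0.00174797]
(600, 775, 3)
[array([ 257.1, -200.1]), array([ 257.5, -144.4]), array([ 257.6, -125.6])] [array([225.4, 160.8]), array([225.5, 168.7]), array([225.5, 172.2])]
```

Request:
step_arm:
  increments:
    - [[5,-1.6,0],[0,0,0]]
    - [[11,-3.6,0],[0,0,0]]
    - [[11,-3.6,0],[0,0,0]]
    - [[8,-2.6,0],[0,0,0]]
    - [[4,-1.3,0],[0,0,0]]
    - [[4,-1.3,0],[0,0,0]]
    - [[0,0,0],[0,0,0]]

```text
time: 11.22
eef_pos: [0.4894, -0.1596, 0.0655]
tcp_rot: [0.987, -0.159, 0.0, 0.0]
contact_force: [-0.6, -0.1, -1.6]
opening: 0.643
finger_force: 10.7
```

Request:
step_arm:
  increments:
    - [[3,-1,0],[0,0,0]]
    - [[4,-1.3,0],[0,0,0]]
    - [[4,-1.3,0],[0,0,0]]
    - [[3,-1,0],[0,0,0]]
    - [[0,0,0],[0,0,0]]
    - [[0,0,0],[0,0,0]]

```text
time: 11.72
eef_pos: [0.5028, -0.164, 0.0653]
tcp_rot: [0.987, -0.159, -0.0, -0.0]
contact_force: [0.1, -0.7, -0.2]
opening: 0.64
finger_force: 10.7
```

```bash
python3 - <<'E'
from h import *
p,im=snap('wrist','w6.png'); b=snap('side','d6.png')[1];s=readout.get_state(); print(s['eef_pos'],s['contact_force'],s['finger_force'],s['opening'],s['wrist_torque'],R.from_quat(s['tcp_rot']).as_matrix()[:,0])
f=lambda im,x,y,w,h,k:cv2.resize(im[y:y+h,x:x+w,::-1],None,fx=k,fy=k,interpolation=cv2.INTER_CUBIC)
cv2.imwrite('pics/c6.png',np.vstack([f(im,160,0,200,100,4),f(b,170,140,133,50,6)[:,:798].copy() if 0 else cv2.resize(b[140:190,190:290,::-1],(800,400),interpolation=cv2.INTER_CUBIC)])[:600])
np.save('w6.npy',np.c_[p[1],p[2]])
a=f(im,160,0,150,150,4)[:600]; c=cv2.resize(b[145:245,195:228,::-1],(198,600),interpolation=cv2.INTER_CUBIC); c=cv2.resize(b[150:220,190:213+0,::-1],(198,600)) if 0 else c
cv2.imwrite('pics/c6.png',np.hstack([a,c])); print(np.hstack([a,c]).shape)
B=(.5873,-.192); print([proj(p,(*B,z)).round(1) for z in(.1,.08,.071)],[proj(pose('side'),(*B,z)).round(1) for z in(.1,.08,.071,.01)])
E
```

```text
[ 0.50253318 -0.16380594  0.06519005] [ 0.86810861  0.14656284 -0.81318203] 10.749586581951007 0.6423524748872748 [-0.01964249 -0.0370019  -0.02077395] [ 9.49501589e-01 -3.13761958e-01 -4.07680428e-04]
(600, 798, 3)
[array([256.1,  54.3]), array([256.5,  61. ]), array([256.7,  63.4])] [array([225.4, 160.8]), array([225.5, 168.7]), array([225.5, 172.2]), array([225.7, 195.3])]
```

```bash
python3 - <<'E'
import cv2, numpy as np
im=cv2.imread('pics/w6.png');b=cv2.imread('pics/d6.png')
a=cv2.resize(im[0:150,190:320],(520,600),interpolation=cv2.INTER_CUBIC)
c=cv2.resize(b[145:225+20,200:246],(276,600),interpolation=cv2.INTER_CUBIC)
cv2.imwrite('pics/c6.png',np.hstack([a,c]))
E
```

```text
(no output)
```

View pics/c6.png

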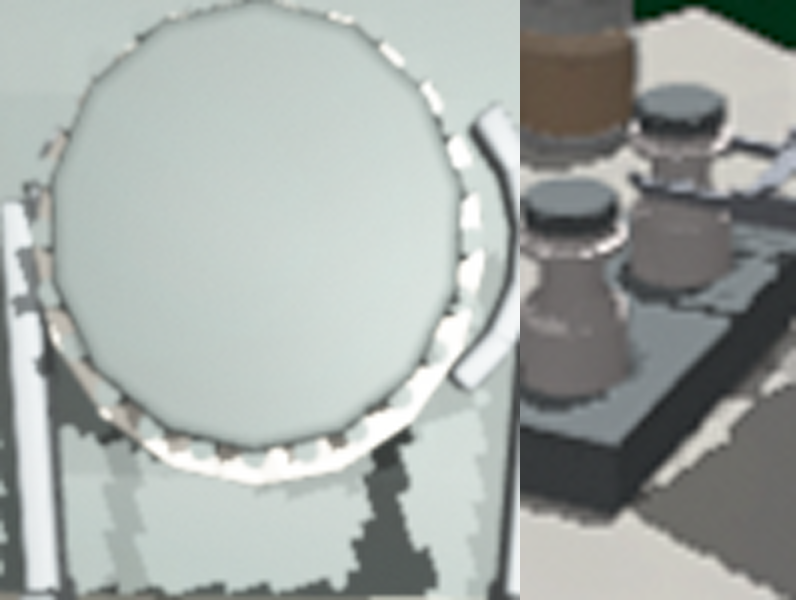

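The wrist crop shows the bottle head centred at ~(257,226), right jaw spanning rows 105–385, stems at x≈25–60 and ≥512: tongs midline sits ~3 mm right and ~2 mm ahead of the bottle; side crop shows the stopper home and jaws at neck height. I'll check stem edges numerically.

```bash
python3 - <<'E'
from h import *
im=cv2.imread('pics/w6.png').astype(int)
for r in(125,140): print(r,im[r,188:204].mean(1).astype(int).tolist(),im[r,308:332].mean(1).astype(int).tolist())
for r in(30,40,50,58,65,75,85): print(r,im[r,300:340].mean(1).astype(int).tolist())
c=cams.get_calibration('wrist');m=np.load('w6.npy');p=(c,m[:,0],m[:,1:])
s=np.array([.5025,-.1638,.065]);u=np.array([.9495,-.3138,0]);v=np.array([-.3138,-.9495,0])
for x in(0.05,.078,.09,.102): print(x,[proj(p,s+u*x+v*y+[0,0,.0095]).round(1) for y in(-.025,0,.025)])
E
```

```text
125 [141, 98, 88, 87, 86, 87, 101, 160, 214, 230, 233, 237, 239, 235, 211, 151] [204, 202, 198, 191, 189, 188, 185, 150, 80, 86, 146, 216, 239, 243, 245, 246, 246, 239, 217, 210, 217, 218, 218, 218]
140 [193, 177, 135, 93, 86, 87, 85, 93, 150, 211, 230, 233, 236, 238, 234, 212] [200, 187, 185, 186, 183, 170, 128, 79, 100, 166, 225, 241, 243, 244, 246, 243, 228, 202, 213, 215, 214, 214, 214, 215]
30 [164, 209, 214, 214, 213, 214, 210, 192, 157, 161, 206, 228, 235, 237, 238, 236, 232, 223, 212, 210, 213, 212, 212, 212, 213, 213, 212, 213, 213, 214, 213, 213, 213, 214, 212, 212, 213, 212, 213, 213]
40 [198, 185, 188, 241, 254, 254, 252, 245, 218, 211, 196, 150, 79, 69, 102, 166, 221, 242, 245, 242, 236, 229, 218, 205, 204, 212, 213, 213, 214, 214, 215, 213, 214, 214, 214, 214, 214, 215, 215, 215]
50 [219, 216, 209, 193, 171, 183, 240, 253, 252, 242, 220, 213, 214, 213, 204, 159, 81, 86, 145, 211, 238, 243, 244, 244, 237, 206, 185, 198, 199, 201, 202, 208, 214, 214, 215, 215, 214, 214, 216, 216]
58 [221, 215, 203, 182, 152, 173, 216, 219, 220, 221, 219, 216, 215, 214, 214, 212, 186, 120,
[... 321 characters left out ...]
 163, 126, 105, 147, 198, 219, 221, 217, 205, 190, 187, 184, 157, 104, 120, 182, 226, 239, 243, 245, 242, 220, 207, 237, 245, 246, 247, 247, 244, 229, 204, 215, 217, 218, 217, 217, 218, 218, 218]
85 [237, 247, 252, 253, 253, 245, 214, 186, 135, 124, 174, 216, 234, 240, 243, 242, 236, 225, 193, 121, 76, 115, 190, 235, 245, 246, 246, 247, 245, 232, 207, 217, 217, 217, 218, 219, 219, 218, 220, 219]
0.05 [array([197.3, 163. ]), array([256.5, 163. ]), array([315.7, 163. ])]
0.078 [array([193.3,  93.4]), array([256.3,  93.4]), array([319.4,  93.4])]
0.09 [array([191.4,  60.8]), array([256.2,  60.7]), array([321.1,  60.7])]
0.102 [array([189.4,  26.2]), array([256.1,  26.2]), array([322.9,  26.1])]
```

Request:
step_arm:
  increments:
    - [[-0.4,1.3,0],[0,0,0]]
    - [[-0.4,1.3,0],[0,0,0]]
    - [[0,0,0],[0,0,0]]
    - [[0,0,0],[0,0,0]]
    - [[0,0,0],[0,0,0]]

```text
time: 12.23
eef_pos: [0.5019, -0.1612, 0.0654]
tcp_rot: [0.987, -0.159, 0.0, 0.0]
contact_force: [-0.4, 0.1, -1.1]
opening: 0.639
finger_force: 10.7
```

Request:
step_arm:
  increments:
    - [[0,0,0],[0,0,0]]
    - [[0,0,0],[0,0,0]]
    - [[0,0,0],[0,0,0]]
    - [[0,0,0],[0,0,0]]
  fingers: 0.14

```text
time: 12.57
eef_pos: [0.5019, -0.1613, 0.0653]
tcp_rot: [0.987, -0.159, -0.0, -0.0]
contact_force: [0.3, -0.7, -1.1]
opening: 0.574
finger_force: 12.6
```

```bash
cat > strap.py <<'E'
from h import *
import sys
p,im=snap('wrist',sys.argv[1]); s=readout.get_state(); print(s['eef_pos'],s['contact_force'],s['finger_force'],s['opening'],s['wrist_torque'],s['time'])
im=im.astype(int).mean(2)
for r in(125,140):
    print(r,'L',im[r,190:235].astype(int).tolist()); print('  R',im[r,280:330].astype(int).tolist())
E
python3 strap.py w7.png
```

```text
[ 0.50191048 -0.16133728  0.0653229 ] [-0.3764365  -0.16965664 -0.43791371] 12.649072408676147 0.5737434264318158 [-0.04708761 -0.03878277  0.00558739] 12.6167
125 L [199, 197, 198, 197, 197, 197, 180, 136, 94, 88, 86, 87, 86, 88, 87, 91, 127, 189, 224, 232, 236, 239, 242, 236, 195, 132, 127, 171, 198, 202, 201, 203, 202, 203, 202, 192, 177, 176, 176, 175, 175, 177, 184, 196, 204]
  R [87, 88, 102, 163, 207, 211, 212, 213, 213, 212, 212, 213, 213, 213, 214, 214, 215, 214, 214, 214, 213, 202, 189, 184, 153, 90, 107, 178, 229, 242, 244, 245, 247, 243, 221, 193, 214, 217, 216, 217, 217, 218, 217, 218, 218, 217, 218, 218, 217, 218]
140 L [195, 195, 195, 194, 180, 139, 101, 91, 87, 87, 86, 86, 87, 86, 87, 86, 90, 144, 209, 230, 234, 237, 239, 237, 218, 162, 108, 150, 194, 199, 199, 200, 200, 201, 200, 199, 193, 182, 174, 172, 173, 173, 181, 189, 196]
  R [89, 89, 92, 129, 182, 206, 208, 209, 209, 209, 209, 209, 210, 209, 210, 210, 210, 209, 211, 207, 189, 159, 140, 120, 88, 85, 149, 220, 239, 242, 244, 246, 245, 232, 206, 211, 212, 213, 213, 213, 213, 214, 214, 214, 213, 214, 215, 215, 215, 215]
```

Request:
step_arm:
  increments:
    - [[0,0,0],[0,0,0]]
    - [[0,0,0],[0,0,0]]
    - [[0,0,0],[0,0,0]]
    - [[0,0,0],[0,0,0]]
  fingers: 0.07

```text
time: 12.95
eef_pos: [0.5019, -0.1613, 0.0653]
tcp_rot: [0.987, -0.159, 0.0, 0.0]
contact_force: [0.5, 0.2, -2.0]
opening: 0.54
finger_force: 14.4
```

```bash
python3 strap.py w8.png; python3 - <<'E'
from h import *
im=cv2.imread('pics/w8.png').mean(2).astype(int)
for r in range(158,196,3): print(r,im[r,284:326].tolist())
E
```

```text
[ 0.5019003  -0.16129004  0.06531637] [ 0.14350777  0.28246465 -0.71424543] 14.393305331468582 0.5349734826144181 [ 0.0083645   0.01740408 -0.0173714 ] 13.0
125 L [198, 198, 199, 198, 198, 198, 200, 199, 201, 199, 199, 197, 180, 156, 130, 93, 89, 86, 87, 88, 88, 95, 149, 210, 231, 235, 238, 241, 241, 229, 171, 110, 161, 199, 204, 204, 203, 202, 197, 185, 177, 177, 175, 176, 177]
  R [208, 212, 212, 212, 212, 213, 212, 214, 213, 213, 213, 213, 213, 214, 214, 215, 213, 202, 167, 112, 107, 171, 227, 241, 244, 245, 247, 244, 225, 201, 214, 216, 216, 217, 216, 218, 217, 216, 217, 216, 217, 217, 218, 218, 218, 217, 218, 218, 218, 218]
140 L [196, 195, 195, 197, 196, 195, 195, 197, 196, 197, 195, 192, 174, 131, 93, 86, 87, 85, 86, 86, 86, 90, 136, 199, 228, 233, 237, 240, 241, 233, 184, 119, 152, 196, 200, 199, 200, 200, 200, 199, 189, 175, 173, 174, 181]
  R [152, 199, 204, 206, 209, 209, 209, 209, 208, 209, 209, 210, 210, 208, 200, 186, 183, 179, 147, 85, 128, 200, 234, 241, 244, 246, 247, 241, 211, 195, 207, 211, 212, 213, 212, 212, 213, 213, 213, 213, 215, 214, 214, 214, 215, 214, 215, 
[... 2075 characters left out ...]
 237, 237, 237, 237, 237, 237, 237, 237, 237, 237, 237, 237, 237]
188 [232, 232, 232, 232, 232, 232, 232, 232, 233, 232, 233, 232, 230, 199, 131, 115, 154, 216, 233, 235, 237, 236, 236, 236, 233, 200, 161, 215, 232, 233, 233, 233, 233, 234, 233, 233, 233, 234, 233, 233, 233, 234]
191 [201, 185, 161, 156, 155, 174, 203, 208, 209, 207, 195, 164, 135, 122, 106, 98, 161, 221, 233, 235, 236, 235, 235, 235, 229, 199, 170, 208, 228, 230, 230, 230, 230, 231, 231, 231, 231, 231, 231, 232, 232, 232]
194 [90, 90, 90, 90, 90, 99, 155, 204, 208, 205, 172, 101, 68, 66, 68, 103, 178, 225, 233, 234, 234, 235, 234, 234, 230, 227, 228, 225, 224, 234, 238, 238, 239, 239, 239, 239, 239, 239, 239, 239, 239, 239]
```

Request:
step_arm:
  increments:
    - [[0,0,0],[0,0,0]]
    - [[0,0,0],[0,0,0]]
    - [[0,0,0],[0,0,0]]
  fingers: 0.052

```text
time: 13.25
eef_pos: [0.5019, -0.1613, 0.0653]
tcp_rot: [0.987, -0.159, 0.0, -0.0]
contact_force: [-0.1, -0.7, -1.0]
opening: 0.53
finger_force: 14.8
```

```bash
cat > st2.py <<'E'
from h import *
import sys
p,im=snap('wrist',sys.argv[1]); s=readout.get_state(); print(s['eef_pos'],s['contact_force'],s['finger_force'],s['opening'],s['time'])
im=im.astype(int).mean(2).astype(int)
print(im[140,205:225].tolist(),im[140,295:312].tolist())
for r in range(167,196,3): print(r,im[r,300:325].tolist())
E
python3 st2.py w9.png
```

```text
[ 0.5019106  -0.1612771   0.06531715] [-0.4327158  -0.54636507 -1.16087284] 14.807743281126022 0.5305042776510367 13.3
[87, 87, 86, 86, 86, 87, 86, 87, 95, 151, 213, 231, 236, 239, 241, 237, 210, 149, 129, 172] [183, 169, 127, 90, 151, 221, 240, 242, 245, 247, 245, 230, 202, 210, 211, 208, 211]
167 [193, 234, 240, 241, 242, 243, 242, 243, 239, 218, 177, 181, 182, 182, 186, 186, 185, 186, 185, 184, 185, 185, 184, 185, 185]
170 [203, 236, 240, 241, 241, 242, 242, 242, 235, 196, 114, 85, 117, 200, 239, 241, 242, 242, 242, 241, 241, 241, 242, 241, 241]
173 [211, 237, 240, 240, 241, 241, 242, 242, 237, 193, 96, 85, 138, 213, 239, 240, 241, 241, 241, 241, 241, 241, 242, 241, 241]
176 [218, 237, 239, 240, 240, 240, 241, 240, 225, 149, 86, 89, 158, 224, 238, 239, 239, 239, 240, 240, 240, 240, 240, 240, 240]
179 [223, 237, 238, 239, 239, 240, 239, 239, 224, 149, 86, 90, 169, 230, 238, 238, 238, 238, 238, 237, 238, 238, 238, 238, 239]
182 [219, 235, 237, 238, 238, 239, 239, 236, 208, 117, 79, 93, 183, 235, 238, 238, 237, 238, 238, 238, 238, 238, 238, 238, 238]
185 [224, 235, 237, 238, 237, 238, 237, 233, 191, 89, 73, 108, 191, 235, 237, 238, 238, 238, 238, 238, 238, 237, 238, 238, 238]
188 [227, 234, 236, 237, 237, 237, 236, 228, 178, 90, 78, 124, 198, 232, 234, 233, 233, 234, 234, 234, 234, 234, 234, 233, 234]
191 [229, 235, 235, 236, 236, 235, 235, 229, 189, 119, 115, 141, 189, 215, 217, 219, 219, 219, 219, 220, 219, 220, 220, 221, 220]
194 [231, 234, 234, 234, 234, 234, 234, 226, 209, 221, 229, 225, 225, 233, 238, 239, 239, 239, 238, 239, 239, 239, 239, 239, 239]
```

The dark strap line has just emerged at the bridge's outer edge (cols 309–312), matching the tracked ~28 mm gap. Lift gently.

Request:
step_arm:
  increments:
    - [[0,0,1],[0,0,0]]
    - [[0,0,2],[0,0,0]]
    - [[0,0,2],[0,0,0]]
    - [[0,0,2],[0,0,0]]
    - [[0,0,2],[0,0,0]]
    - [[0,0,1],[0,0,0]]
    - [[0,0,0],[0,0,0]]

```text
time: 13.88
eef_pos: [0.502, -0.1614, 0.0757]
tcp_rot: [0.987, -0.159, 0.0, 0.0]
contact_force: [-0.1, -0.1, -0.2]
opening: 0.531
finger_force: 14.7
```

```bash
python3 st2.py w10.png | cut -c1-110
```

```text
[ 0.50188519 -0.16130652  0.07543546] [-0.05070437 -0.08857374 -1.71881529] 14.749284982681274 0.5257088600404
[88, 87, 88, 88, 87, 88, 88, 89, 106, 160, 214, 233, 236, 239, 241, 238, 214, 156, 129, 171] [180, 168, 128, 9
167 [200, 236, 240, 242, 242, 243, 243, 243, 239, 217, 177, 166, 167, 176, 186, 186, 190, 193, 190, 187, 186, 
170 [205, 237, 240, 241, 242, 242, 242, 242, 237, 200, 108, 85, 129, 208, 240, 242, 242, 242, 242, 242, 243, 2
173 [218, 238, 240, 240, 241, 242, 241, 242, 233, 179, 94, 89, 149, 220, 239, 241, 241, 241, 241, 241, 241, 24
176 [224, 238, 239, 239, 241, 241, 241, 240, 226, 155, 88, 90, 159, 225, 239, 240, 240, 240, 240, 239, 240, 24
179 [220, 237, 238, 239, 239, 240, 240, 239, 215, 129, 81, 93, 180, 235, 238, 238, 238, 238, 238, 238, 239, 23
182 [221, 235, 237, 238, 239, 239, 239, 236, 209, 127, 80, 100, 187, 235, 238, 239, 238, 239, 238, 238, 238, 2
185 [227, 235, 237, 238, 238, 237, 237, 233, 189, 92, 74, 108, 192, 235, 237, 238, 238, 238, 238, 238, 238, 23
188 [227, 235, 237, 237, 237, 236, 236, 229, 175, 84, 77, 125, 198, 231, 233, 233, 234, 234, 234, 234, 234, 23
191 [231, 235, 236, 236, 236, 236, 235, 226, 183, 140, 138, 170, 213, 225, 217, 216, 216, 216, 217, 216, 216, 
194 [232, 234, 234, 234, 234, 234, 234, 226, 208, 213, 216, 222, 229, 230, 233, 238, 238, 238, 238, 239, 239,
```

Request:
step_arm:
  increments:
    - [[0,0,3],[0,0,0]]
    - [[0,0,5],[0,0,0]]
    - [[0,0,8],[0,0,0]]
    - [[0,0,8],[0,0,0]]
    - [[0,0,8],[0,0,0]]
    - [[0,0,8],[0,0,0]]
    - [[0,0,8],[0,0,0]]
    - [[0,0,5],[0,0,0]]

```text
time: 14.6
eef_pos: [0.5025, -0.1616, 0.13]
tcp_rot: [0.987, -0.159, 0.001, 0.0]
contact_force: [0.7, -0.3, -1.3]
opening: 0.528
finger_force: 14.8
```

Request:
step_arm:
  increments:
    - [[0,0,3],[0,0,0]]
    - [[0,0,1],[0,0,0]]
    - [[0,0,0],[0,0,0]]
    - [[0,0,0],[0,0,0]]
    - [[0,0,0],[0,0,0]]
    - [[0,0,0],[0,0,0]]
    - [[0,0,0],[0,0,0]]
    - [[0,0,0],[0,0,0]]

```text
time: 15.27
eef_pos: [0.5018, -0.1612, 0.1321]
tcp_rot: [0.987, -0.159, -0.0, -0.0]
contact_force: [-0.5, 1.2, -2.0]
opening: 0.531
finger_force: 14.8
```

```bash
python3 st2.py w11.png | cut -c1-90; python3 - <<'E'
from h import *
b=snap('side','d11.png')[1][:,:,::-1]; a=snap('scene','s11.png')[1][:,:,::-1]; w=cv2.imread('pics/w11.png')
print(readout.get_state()['time'])
r=lambda im,W,H:cv2.resize(im,(W,H),interpolation=cv2.INTER_CUBIC)
cv2.imwrite('pics/c11.png',np.hstack([r(b[110:250,180:280],428,600),np.vstack([r(a[130:250,175:240],162*2,300)[:, :324],r(w[0:196,160:372],324,300)])]))
E
```

```text
[ 0.50180462 -0.1612373   0.13211191] [-0.00440655 -0.34060997 -2.29798857] 14.76901575922
[134, 134, 135, 138, 141, 137, 136, 136, 128, 159, 215, 233, 237, 240, 242, 239, 217, 157,
167 [203, 237, 241, 242, 243, 244, 244, 244, 240, 223, 199, 197, 200, 203, 206, 206, 210, 
170 [209, 238, 240, 242, 243, 243, 243, 243, 238, 195, 94, 84, 129, 211, 241, 243, 243, 24
173 [218, 238, 240, 241, 242, 242, 242, 243, 236, 185, 97, 90, 150, 223, 240, 241, 242, 24
176 [225, 239, 240, 241, 241, 242, 242, 241, 227, 153, 88, 89, 161, 227, 240, 241, 240, 24
179 [223, 238, 240, 240, 240, 241, 241, 239, 216, 125, 80, 94, 183, 235, 238, 239, 239, 23
182 [223, 236, 238, 240, 240, 240, 240, 236, 204, 114, 79, 103, 189, 236, 239, 239, 239, 2
185 [228, 237, 238, 238, 239, 239, 239, 234, 190, 92, 76, 109, 192, 236, 239, 238, 238, 23
188 [230, 236, 237, 238, 238, 238, 237, 229, 176, 85, 79, 126, 201, 232, 234, 234, 235, 23
191 [231, 235, 237, 237, 237, 236, 236, 227, 180, 128, 124, 153, 195, 214, 217, 218, 219, 
194 [233, 234, 235, 235, 235, 235, 235, 227, 208, 213, 213, 213, 213, 214, 213, 214, 214, 
15.4167
```

View pics/c11.png

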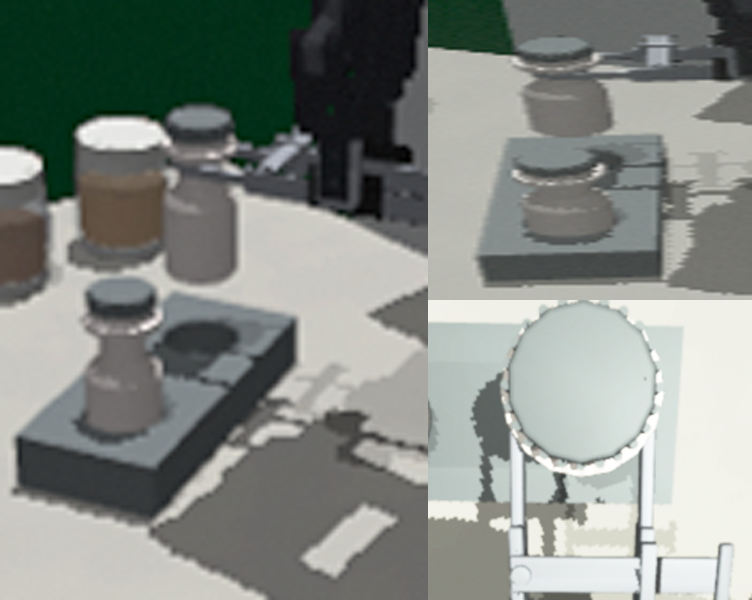

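The final view shows the bottle hanging upright by its collar in the jaws, well above its empty socket; the other bottle is in the rack, and the gauge line (cols 309–312) is unchanged. Settle and hand in.

Request:
step_arm:
  increments:
    - [[0,0,0],[0,0,0]]
    - [[0,0,0],[0,0,0]]
    - [[0,0,0],[0,0,0]]
    - [[0,0,0],[0,0,0]]
    - [[0,0,0],[0,0,0]]
    - [[0,0,0],[0,0,0]]

```text
time: 15.92
eef_pos: [0.5019, -0.1613, 0.1324]
tcp_rot: [0.987, -0.159, 0.0, 0.0]
contact_force: [0.2, 0.0, -1.5]
opening: 0.527
finger_force: 14.8
```

```bash
python3 -c "
from plant import sign_off; print(sign_off())"
```

```text
the job is handed in; nothing more can be done
None
```

I pressed the proud stopper home and lifted its bottle by the collar with the tongs squeezed to the gauge line; it is held upright about 4 cm clear of the rack, the other bottle is still in its socket, and the job is handed in (no verdict came back).

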